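# Stow the full parts case under the locker's hood

### The arm

A 7-joint arm with a two-finger parallel gripper is mounted at the origin on the work surface. World frame = base frame: x ahead of the robot, y to its left, z up, the work surface at z = 0. Lengths are in m, angles in rad, forces in N, time in s.
With the tool pointing down it reaches from about 0.35 to 0.9 m from the base axis. Payload 19.9 kg.
Tool frame: the origin (TCP) lies between the finger pads; the fingertips stand 14 mm ahead of it and the grasp point (between the pads) lies 5 mm behind it; z points along the fingers, y is the line along which they close (so a half turn about z gives the same grasp; the last joint's range is limited). The gripper opens to 94 mm and grips with 3 to 60 N. Pads are 16 mm wide; open, the fingers measure 119 mm over their backs; the gripper's body (75 mm by 177 mm) begins 78 mm behind the grasp point.
Start: joints at [-1.149, 0.417, -0.01, 1.614, 0.005, 1.111, -0.053], TCP at [0.279, 0.559, 0.219] pointing down, gripper open.
Joint ranges: [-2.81, 2.81], [-0.39, 2.02], [-1.27, 1.25], [0.06, 2.57], [-1.19, 4.33], [0.19, 2], [-2.82, 2.82]. Speed limits (rad/s): [1.89, 1.89, 2.39, 2.39, 3.01, 3.01, 3.01].

### API

Orientations are given as a 3x3 rotation matrix whose columns are the frame's x, y, z axes.
In Python, from workcell import readout, optics, job gives the robot as it stands.
- The arm moves only by the tool send_rows, never from a script. Its arguments are lists of equal length, an entry for each row: "angular": the turn, a rotation vector about the tool's x, y, z in rad, a list of three; "delta_pos": the shift along the tool's x, y, z in m, a list of three; "jaw": the opening, from 0 (shut) to 1 (fully open). A call has 1 to 20 rows; each row is the pose to reach, as a shift and turn from the pose commanded when the call began, along the tool's axes at that moment; what a row does not reach only later rows make up. A row lasts 1/12 s, in which the tool goes at most 41.7 mm and 7.16 degrees, less where a joint would pass 70% of its speed; a pose out of reach is approached as far as the arm can. A call with a gripper value outside its range is refused whole. The fingers move at their own pace and stop on an object; "squeeze" is the grip in N (left out, the last holds). Time passes only in rows, so rows that repeat a pose let the fingers close. It gives the time, the measured TCP pose, the force, the opening and the grip force at its end, in the units of the state.
- readout.sense(): the state, without advancing time (a new reading comes with each control period).
- optics.read_camera(name): name is "scene" or "top" or "wrist"; returns the picture (420x560x3 uint8, blue, green, red); there is no depth.
- optics.calibration(name): a dict with "K" (3x3 intrinsics, pixels), "R" (3x3) and "t" (3): a world point X has camera coordinates R X + t; the wrist camera has in their place "tool_from_camera" (4x4, takes a point from camera to tool coordinates, whose origin is the TCP and whose axes are the flange's). Camera axes: x right, y down, z forward; pixel columns grow to the right and rows downward; lengths in m; the calibration is good to about 2 mm. The wrist camera is an equidistant fisheye: a pixel r from the principal point sees the ray r / f radians off the axis. A picture is of the moment at which its call begins: read the wrist's pose just before it. calibration takes no time and is no camera call.
- job.job_done(): hands the job in; it is judged then, once.
The state is a dict: "time": time; "qpos": joint angles; "qd": joint speeds; "joint_efforts": joint torques, N m; "eef_pos": TCP position; "tool_rot": TCP orientation; "wrist_force": force on the tool from outside, world axes, zero at the start; "ft_torque": the same for the moment, N m; "grip_width": finger opening in m; "gripper_force": force on a finger pad.
Only numpy, scipy, OpenCV 4.12 (cv2) and the standard library are available. Lean on these libraries where they do the work, as an engineer would, in place of code of your own. Each camera call takes 0.05 s, during which the arm holds its last target. There are 200 camera calls.

### The job

One of the two identical blue parts cases is full and the other is empty; only the weight tells, and lifting one end a little is enough to feel it. Put the full case into the yellow locker: tip it to pass the short mouth with one end going in under the hood, lay it down gently, level and lid up, and push it lengthwise until its end touches the locker's end wall under the hood. Leave the empty case where it lies on the bench and do not disturb the other things.

Things in the scene. Friction and masses are not known exactly. Their poses are not given: they have to be found in the camera images.
- locker: yellow steel locker fixed to the bench; place and heading vary. Inside (mm) 260 long (x) by 160 wide (y), floor and walls 4 thick; origin: centre of underside, z up. Walls reach 60 above the bench; a fixed hood roofs its -x end, the end towards the robot. The open mouth in the top is 150 long, so a 190 case cannot go in level.
- hood_edge (a point): middle of the lower front edge of the locker's hood, 94 mm above the bench, at x = -20 mm of the locker, where the mouth begins. The hood (4 mm thick, sides closed) runs from here to the end wall at x = -130 mm.
- mouth_wall (a point): middle of the top of the low mouth wall's inner face, 60 mm above the bench, at x = +130 mm of the locker, where the mouth ends
- case_1: closed rigid blue case, grey lid, 190 mm long (x), 55 mm wide (y), 55 mm high; origin: centre of underside, z up through the lid. Lies level, long way roughly away from the robot. Two look alike: one is full (0.5 to 0.7 kg, spread evenly), one empty (0.12 to 0.18 kg); not to be told by name, place or looks.
- case_2: closed rigid blue case, grey lid, 190 mm long (x), 55 mm wide (y), 55 mm high; origin: centre of underside, z up through the lid. Lies level, long way roughly away from the robot. Two look alike: one is full (0.5 to 0.7 kg, spread evenly), one empty (0.12 to 0.18 kg); not to be told by name, place or looks.
- tape: orange ring of adhesive tape lying flat, 104 mm across, 30 high; bystander, origin under its centre
- can_yellow: yellow spray can with white label, 65 mm across, 200 high; bystander, origin under its centre
- can_white: white spray can with green cap, 65 mm across, 190 high; bystander, origin under its centre
- wrench: steel spanner lying flat, 170 mm long; bystander
- screwdriver: screwdriver with red handle lying down; bystander
- hammer: hammer with wooden handle lying down; bystander
- sprayer: white trigger bottle with red head, 90 mm across, 202 high; bystander, origin under its centre
Things that resemble listed ones, but are neither listed nor needed, are in the scene too. Leave any pink look-alike of the case_1 alone.

How it is judged:
By the outcome, as a careful person would: the job done as asked, in the order asked, and still so for the second after the job is handed in, with the robot touching nothing.
It also fails if it takes over 69 s, if anything falls off the work surface, if the arm or the gripper's body presses on something with over 40 N, if the wrist force passes 120 N, or if a joint passes its speed limit or range.

## Working session

There is one attempt and no reset: what is moved stays moved. The work goes in short steps, Python scripts to look and compute and a tool call to move; the robot and the scene stay as the last step left them, time stands still between calls to the robot, and variables do not carry over. Pictures are saved under pics/ and viewed, at most 10 in all, crops included, and the job is handed in when it is done.

Besides the shell and the picture viewer there is one more tool, called after "Request:" as name(argument=value, ...) on one line, values as JSON. send_rows: Moves the arm, as the interface text tells. Its arguments: {"type":"object","properties":{"angular":{"type":"array"},"delta_pos":{"type":"array"},"jaw":{"type":"array"},"squeeze":{"type":"number"}},"required":["angular","delta_pos","jaw"]}

```bash
ls; mkdir -p pics; python3 - <<'E'
from workcell import readout, optics
import cv2,numpy as np
s=readout.sense(); print({k:np.round(v,3).tolist() for k,v in s.items()})
for n in("scene","top"):
    im=optics.read_camera(n); cv2.imwrite(f"pics/{n}0.png",im)
    c=optics.calibration(n); print(n,{k:np.round(v,3).tolist() for k,v in c.items()})
print(optics.calibration("wrist"))
E
```

```text
pics
{'time': 0.0, 'qpos': [-1.15, 0.418, -0.01, 1.614, 0.005, 1.111, -0.053], 'qd': [-0.001, 0.001, 0.0, -0.0, 0.0, -0.002, 0.0], 'joint_efforts': [-0.001, -85.125, 0.638, -42.599, -0.049, 0.019, 0.0], 'eef_pos': [0.279, 0.559, 0.219], 'tool_rot': [[-0.895, 0.446, -0.0], [0.446, 0.895, -0.001], [-0.0, -0.001, -1.0]], 'wrist_force': [0.378, -0.232, -0.148], 'ft_torque': [0.008, -0.038, -0.073], 'gripper_force': 0.0, 'grip_width': 0.094}
scene {'K': [[406.349, 0.0, 287.864], [0.0, 406.349, 205.215], [0.0, 0.0, 1.0]], 'R': [[-0.336, 0.942, 0.008], [0.766, 0.279, -0.579], [-0.548, -0.188, -0.815]], 't': [0.19, -0.376, 1.605]}
top {'K': [[396.412, 0.0, 278.306], [0.0, 396.412, 208.747], [0.0, 0.0, 1.0]], 'R': [[0.002, -1.0, 0.021], [-0.993, -0.005, -0.121], [0.122, -0.02, -0.992]], 't': [-0.0, 0.545, 1.057]}
{'K': array([[325.1922621 ,   0.        , 282.96347325],
       [  0.        , 325.1922621 , 211.10575923],
       [  0.        ,   0.        ,   1.        ]]), 'tool_from_camera': array([[-3.31826114e-04, -9.66163344e-01, -2.57930770e-01,
         7.43145520e-02],
       [ 9.99999768e-01, -4.73831446e-04,  4.88396701e-04,
         6.74672388e-04],
       [-5.94086699e-04, -2.57930549e-01,  9.66163278e-01,
        -1.65754727e-01],
       [ 0.00000000e+00,  0.00000000e+00,  0.00000000e+00,
         1.00000000e+00]])}
```

View pics/top0.png

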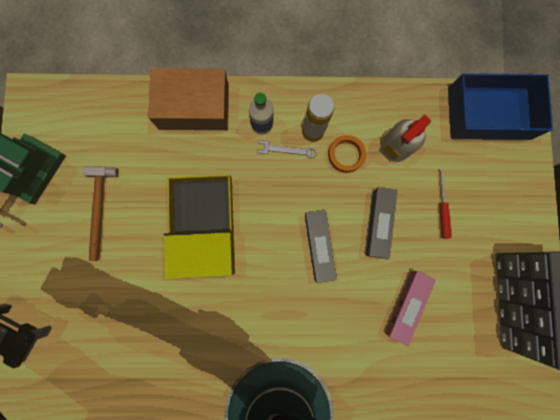

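View pics/scene0.png

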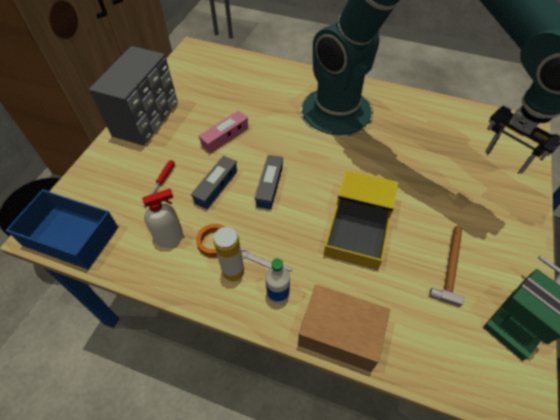

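The top view shows the grey-lid cases at px (321,246) and (382,223), and the pink look-alike at (411,307). The locker is at (200,227) with its hood at (198,255), on the robot side. The blue open bin at (500,107) and the dark cabinet at (530,305) aren't needed. The candidates for the case are (321,246) and (382,223); pink is excluded.

```bash
cat > h.py <<'E'
import numpy as np,cv2
from workcell import readout, optics
def ray(c,uv,z):
    """pixel of a fixed camera -> world point at height z"""
    K,R,t=(np.array(c[k]) for k in("K","R","t")); o=-R.T@t
    d=R.T@np.linalg.inv(K)@np.array([uv[0],uv[1],1.]); return o+d*(z-o[2])/d[2]
def proj(c,X):
    K,R,t=(np.array(c[k]) for k in("K","R","t")); p=K@(R@np.array(X)+t); return p[:2]/p[2]
E
python3 - <<'E'
from h import *
im=cv2.imread("pics/top0.png"); c=optics.calibration("top")
hsv=cv2.cvtColor(im,cv2.COLOR_BGR2HSV)
def rects(m,z,name):
    for k in cv2.findContours(m,cv2.RETR_EXTERNAL,cv2.CHAIN_APPROX_NONE)[0]:
        if cv2.contourArea(k)<250: continue
        b=cv2.boxPoints(cv2.minAreaRect(k)); P=np.array([ray(c,q,z) for q in b])[:,:2]
        e=np.roll(P,-1,0)-P; L=np.linalg.norm(e,axis=1); i=L.argmax()
        print(name,cv2.contourArea(k),b.mean(0).round(1),"ctr",P.mean(0).round(4),"size",L[:2].round(4),"ang",np.degrees(np.arctan2(e[i,1],e[i,0])).round(1)%180); print(P.round(3).tolist())
roi=np.zeros(im.shape[:2],np.uint8); roi[175:300,295:402]=255
m=cv2.inRange(hsv,(0,0,0),(180,90,255))&roi
blue=cv2.inRange(hsv,(95,90,0),(130,255,255))&roi; print("blue px",blue.sum()/255)
rects(cv2.morphologyEx(m,cv2.MORPH_OPEN,np.ones((3,3))),.055,"case")
y=cv2.inRange(hsv,(24,190,60),(34,255,255)); roi[:]=0; roi[165:290,155:245]=255
y&=roi
for z in(.06,.098): rects(y,z,"locker z=%g"%z)
crop=np.hstack([cv2.resize(im[165:295,150:250],None,fx=3.6,fy=3.6,interpolation=2),cv2.resize(im[175:305,295:415],None,fx=3.6,fy=3.6,interpolation=2)])
crop=np.vstack([crop, ])
cv2.imwrite("pics/crop.png",crop); print(crop.shape)
E
```

```text
blue px 0.0
case 1409.5 [320.2 246. ] ctr [ 0.4441 -0.1098] size [0.0577 0.1895] ang 8.400000000000006
[[0.533, -0.067], [0.542, -0.124], [0.355, -0.152], [0.346, -0.096]]
case 1524.0 [381.  222.3] ctr [ 0.5082 -0.2751] size [0.1899 0.0657] ang 171.4
[[0.418, -0.229], [0.606, -0.256], [0.598, -0.322], [0.411, -0.293]]
locker z=0.06 2769.5 [197.8 254.9] ctr [0.419  0.2138] size [0.1786 0.1127] ang 93.1
[[0.47, 0.307], [0.48, 0.129], [0.367, 0.121], [0.358, 0.298]]
locker z=0.098 2769.5 [197.8 254.9] ctr [0.4188 0.2069] size [0.1722 0.1087] ang 93.1
[[0.468, 0.297], [0.478, 0.125], [0.369, 0.118], [0.36, 0.288]]
(468, 792, 3)
```

View pics/crop.png

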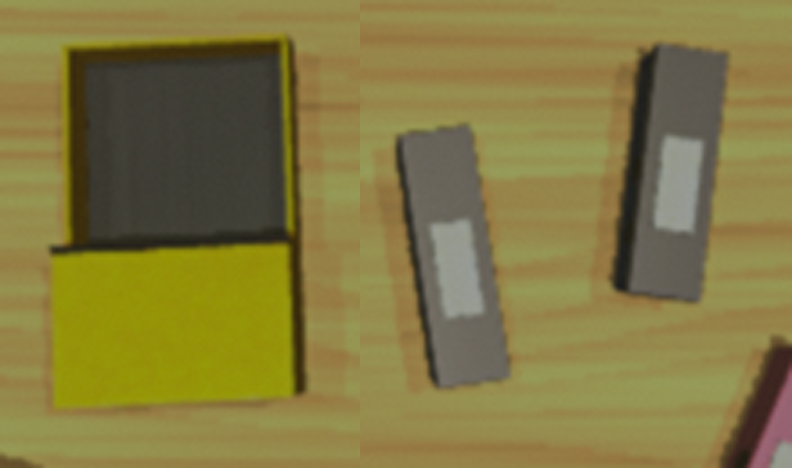

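The right part of the crop shows two grey-lid cases. Lid corners are at about A (406,135),(470,125),(509,376),(438,386) and B (657,45),(727,55),(700,300),(630,292). The left part shows the locker: hood corners at (52,250),(290,240),(297,395),(54,409) and the far rim at (65,45)-(291,37). I'll cast these corners.

```bash
python3 - <<'E'
from h import *
c=optics.calibration("top")
def go(n,pts,ox,oy,z):
    P=np.array([ray(c,((u/3.6)+ox,(v/3.6)+oy),z) for u,v in pts])[:,:2]
    e=np.roll(P,-1,0)-P; print(n,P.round(4).tolist(),"ctr",P.mean(0).round(4),"L",np.linalg.norm(e,axis=1).round(4),"ang",np.degrees(np.arctan2(e[:,1],e[:,0])).round(1))
go("A",[(406,135),(470,125),(509,376),(438,386)],295-100,175,.055)
go("B",[(657,45),(727,55),(700,300),(630,292)],295-100,175,.055)
go("hood",[(52,250),(290,240),(297,395),(54,409)],150,165,.098)
go("rim",[(65,45),(291,37),(291,240),(69,248)],150,165,.06)
# scene view: locker yellow outline
im=cv2.imread("pics/scene0.png"); cv2.imwrite("pics/sc.png",np.hstack([cv2.resize(im[165:275,315:410],None,fx=4.2,fy=4.2,interpolation=2),cv2.resize(im[145:215,185:295],None,fx=3.3,fy=6.6,interpolation=2)]))
E
```

```text
A [[0.5328, -0.0773], [0.5406, -0.1254], [0.3551, -0.1519], [0.3478, -0.0995]] ctr [ 0.4441 -0.1135] L [0.0488 0.1874 0.0528 0.1864] ang [ -80.8 -171.9   97.9    6.9]
B [[0.6023, -0.2681], [0.595, -0.3212], [0.4108, -0.2948], [0.4166, -0.2428]] ctr [ 0.5062 -0.2817] L [0.0536 0.1861 0.0523 0.1875] ang [-97.9 171.8  83.7  -7.8]
hood [[0.4699, 0.2932], [0.4777, 0.1252], [0.3688, 0.1184], [0.3589, 0.2877]] ctr [0.4188 0.2061] L [0.1682 0.109  0.1696 0.1112] ang [ -87.4 -176.4   93.4    2.8]
rim [[0.6253, 0.2993], [0.6325, 0.1308], [0.4801, 0.1283], [0.4736, 0.2909]] ctr [0.5529 0.2123] L [0.1686 0.1525 0.1628 0.1519] ang [ -87.5 -179.    92.3    3.2]
```

View pics/sc.png

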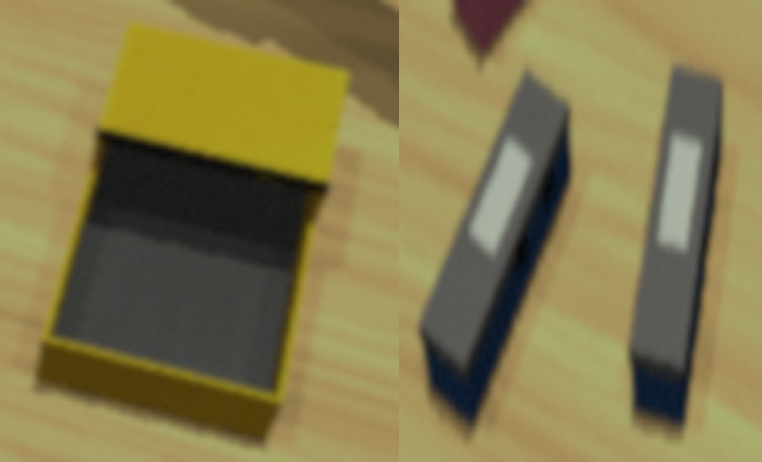

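The scene crop shows both cases have blue sides under grey lids. The locker floor is dark and its hood faces the robot.

- Case A: centre (0.444,-0.1135), heading about 8°
- Case B: centre (0.506,-0.282), heading about -8°
- Locker: origin about (0.495,0.210), heading 2.6°. Hood front to far rim measures 155 mm against 154 given.

I'll grip A 35 mm beyond its centre.

```bash
cat >> h.py <<'E'
from scipy.spatial.transform import Rotation as Ro
def pose(yaw,tilt):
    """tool down, long axis of the case at heading yaw (deg); tool y = -case y; tilt>0: -x end of the case down"""
    case=Ro.from_euler("z",yaw,degrees=True)*Ro.from_euler("y",-tilt,degrees=True)
    return case.as_matrix()@np.array([[1,0,0],[0,-1,0],[0,0,-1.]])
def delta(p,R,p0=None,R0=None):
    s=readout.sense(); p0=s["eef_pos"] if p0 is None else p0; R0=np.array(s["tool_rot"]) if R0 is None else R0
    return (R0.T@(np.array(p)-p0)).round(4).tolist(), Ro.from_matrix(R0.T@R).as_rotvec().round(4).tolist()
E
python3 - <<'E'
from h import *
R=pose(8,0); print(delta([.479,-.109,.15],R)); print(readout.sense()["wrist_force"])
E
```

```text
([-0.4772, -0.5083, 0.0695], [-0.0003, 0.0014, 2.5392])
[-0.06073657 -0.02799894  0.10480034]
```

Request:
send_rows(delta_pos=[[-0.477,-0.508,0.02],[-0.477,-0.508,0.02],[-0.477,-0.508,0.02],[-0.477,-0.508,0.02],[-0.477,-0.508,0.02],[-0.477,-0.508,0.02],[-0.477,-0.508,0.02],[-0.477,-0.508,0.02],[-0.477,-0.508,0.02],[-0.477,-0.508,0.02],[-0.477,-0.508,0.02],[-0.477,-0.508,0.02],[-0.477,-0.508,0.02],[-0.477,-0.508,0.02],[-0.477,-0.508,0.02],[-0.477,-0.508,0.07],[-0.477,-0.508,0.07],[-0.477,-0.508,0.07],[-0.477,-0.508,0.07],[-0.477,-0.508,0.07]], angular=[[0,0,2.54],[0,0,2.54],[0,0,2.54],[0,0,2.54],[0,0,2.54],[0,0,2.54],[0,0,2.54],[0,0,2.54],[0,0,2.54],[0,0,2.54],[0,0,2.54],[0,0,2.54],[0,0,2.54],[0,0,2.54],[0,0,2.54],[0,0,2.54],[0,0,2.54],[0,0,2.54],[0,0,2.54],[0,0,2.54]], jaw=[1,1,1,1,1,1,1,1,1,1,1,1,1,1,1,1,1,1,1,1], squeeze=60)

```text
time: 1.77
eef_pos: [0.4785, -0.1093, 0.1487]
tool_rot: [[0.985, 0.17, -0.002], [0.17, -0.985, -0.001], [-0.002, 0.0, -1.0]]
wrist_force: [0.4, 0.4, 0.3]
grip_width: 0.0941
gripper_force: 0.0
```

```bash
python3 - <<'E'
from h import *
s=readout.sense(); print(s["time"],s["eef_pos"],s["qpos"].round(2) if hasattr(s["qpos"],'round') else s["qpos"]); print(delta([.479,-.109,.15],pose(8,0)))
im=optics.read_camera("wrist"); cv2.imwrite("pics/w1.png",im)
E
```

```text
1.7667 [ 0.47852983 -0.10930714  0.14873708] [-0.47  0.34  0.76  2.03 -0.3   0.89 -0.95]
([0.0005, -0.0002, -0.0013], [0.0005, 0.0018, 0.031])
```

View pics/w1.png

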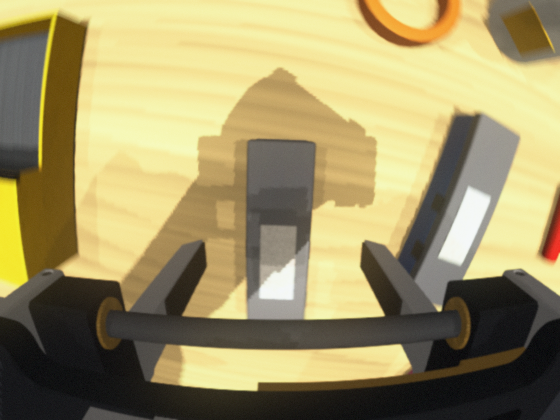

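The wrist view shows case A (lid 247–315 cols, far end at row 140) centred between the open fingers. I'll descend and grip.

Request:
send_rows(delta_pos=[[0,0,0.03],[0,0,0.06],[0,0,0.09],[0,0,0.11],[0,0,0.121],[0,0,0.121],[0,0,0.121],[0,0,0.121],[0,0,0.121],[0,0,0.121],[0,0,0.121],[0,0,0.121]], angular=[[0,0,0.03],[0,0,0.03],[0,0,0.03],[0,0,0.03],[0,0,0.03],[0,0,0.03],[0,0,0.03],[0,0,0.03],[0,0,0.03],[0,0,0.03],[0,0,0.03],[0,0,0.03]], jaw=[1,1,1,1,1,1,0.2,0.2,0.2,0.2,0.2,0.2], squeeze=40)

```text
time: 2.82
eef_pos: [0.4793, -0.1081, 0.0289]
tool_rot: [[0.989, 0.149, 0.001], [0.149, -0.989, 0.0], [0.001, -0.0, -1.0]]
wrist_force: [-0.4, 0.4, 0.4]
grip_width: 0.0575
gripper_force: 0.5
```

Request:
send_rows(delta_pos=[[0,0,0],[0,0,0],[0,0,0],[0,0,-0.002],[0,0,-0.004],[0,0,-0.006],[0,0,-0.008],[0,0,-0.008],[0,0,-0.008],[0,0,-0.008],[0,0,-0.008],[0,0,-0.008]], angular=[[0,0,0],[0,0,0],[0,0,0],[0,0,0],[0,0,0],[0,0,0],[0,0,0],[0,0,0],[0,0,0],[0,0,0],[0,0,0],[0,0,0]], jaw=[0.2,0.2,0.2,0.2,0.2,0.2,0.2,0.2,0.2,0.2,0.2,0.2], squeeze=40)

```text
time: 3.82
eef_pos: [0.479, -0.1083, 0.0364]
tool_rot: [[0.989, 0.148, -0.0], [0.148, -0.989, -0.0], [-0.0, 0.0, -1.0]]
wrist_force: [-0.3, -0.9, -1.0]
grip_width: 0.0548
gripper_force: 40.0
```

Request:
send_rows(delta_pos=[[0,0,0],[0,0,0],[0,0,0]], angular=[[0,0,0],[0,0,0],[0,0,0]], jaw=[0.2,0.2,0.2])

```text
time: 4.07
eef_pos: [0.479, -0.1083, 0.0364]
tool_rot: [[0.989, 0.148, -0.0], [0.148, -0.989, -0.0], [-0.0, 0.0, -1.0]]
wrist_force: [0.2, 0.5, -1.3]
grip_width: 0.0546
gripper_force: 40.0
```

Request:
send_rows(delta_pos=[[0,0,0.002],[0,0,0.004],[0,0,0.006],[0,0,0.0075],[0,0,0.0075],[0,0,0.0075]], angular=[[0,0,0],[0,0,0],[0,0,0],[0,0,0],[0,0,0],[0,0,0]], jaw=[0.2,0.2,0.2,0.2,0.2,0.2])

```text
time: 4.57
eef_pos: [0.479, -0.1084, 0.0288]
tool_rot: [[0.989, 0.148, -0.0], [0.148, -0.989, -0.0], [-0.0, 0.0, -1.0]]
wrist_force: [-0.5, -0.3, -1.4]
grip_width: 0.0548
gripper_force: 40.0
```

A weighs about 1.3 N, so it's the empty one and B is the full one. I'll release A in place.

Request:
send_rows(delta_pos=[[0,0,0.001],[0,0,0.0015],[0,0,0.0015],[0,0,0.0015],[0,0,0.0015],[0,0,0.0015],[0,0,-0.03],[0,0,-0.06],[0,0,-0.09],[0,0,-0.12],[0,0,-0.13],[0,0,-0.13]], angular=[[0,0,0],[0,0,0],[0,0,0],[0,0,0],[0,0,0],[0,0,0],[0,0,0],[0,0,0],[0,0,0],[0,0,0],[0,0,0],[0,0,0]], jaw=[0.2,0.2,0.7,1,1,1,1,1,1,1,1,1])

```text
time: 5.57
eef_pos: [0.4803, -0.1083, 0.1611]
tool_rot: [[0.989, 0.149, 0.004], [0.149, -0.989, 0.0], [0.004, 0.0, -1.0]]
wrist_force: [0.6, 0.2, 0.3]
grip_width: 0.0939
gripper_force: 0.0
```

```bash
python3 - <<'E'
from h import *
c=optics.calibration("top")
for z in(0,.1,.15): print(z,ray(c,(385,155),z).round(3),ray(c,(408,160),z).round(3),ray(c,(403,135),z).round(3))
print(readout.sense()["eef_pos"],delta([.541,-.2866,.15],pose(-8,0)))
E
```

```text
0 [ 0.708 -0.308  0.   ] [ 0.694 -0.374  0.   ] [ 0.768 -0.362  0.   ]
0.1 [ 0.681 -0.278  0.1  ] [ 0.668 -0.339  0.1  ] [ 0.736 -0.328  0.1  ]
0.15 [ 0.668 -0.263  0.15 ] [ 0.656 -0.321  0.15 ] [ 0.72 -0.31  0.15]
[ 0.48026679 -0.10826895  0.16105997] ([0.0335, 0.1854, 0.0112], [-0.0004, -0.0038, 0.2888])
```

Request:
send_rows(delta_pos=[[0.034,0.185,0.011],[0.034,0.185,0.011],[0.034,0.185,0.011],[0.034,0.185,0.011],[0.034,0.185,0.011],[0.034,0.185,0.011],[0.034,0.185,0.011],[0.034,0.185,0.011]], angular=[[0,-0.004,0.289],[0,-0.004,0.289],[0,-0.004,0.289],[0,-0.004,0.289],[0,-0.004,0.289],[0,-0.004,0.289],[0,-0.004,0.289],[0,-0.004,0.289]], jaw=[1,1,1,1,1,1,1,1])

```text
time: 6.23
eef_pos: [0.5396, -0.2855, 0.1467]
tool_rot: [[0.99, -0.14, -0.006], [-0.14, -0.99, 0.001], [-0.006, 0.0, -1.0]]
wrist_force: [-0.1, -0.3, -0.5]
grip_width: 0.094
gripper_force: 0.0
```

```bash
python3 - <<'E'
from h import *
print(readout.sense()["eef_pos"],delta([.541,-.2866,.027],pose(-8,0)))
im=optics.read_camera("wrist"); cv2.imwrite("pics/w2.png",im)
E
```

```text
[ 0.53958683 -0.2854741   0.14673068] ([0.0022, 0.0009, 0.1197], [0.0, 0.0056, -0.0005])
```

View pics/w2.png

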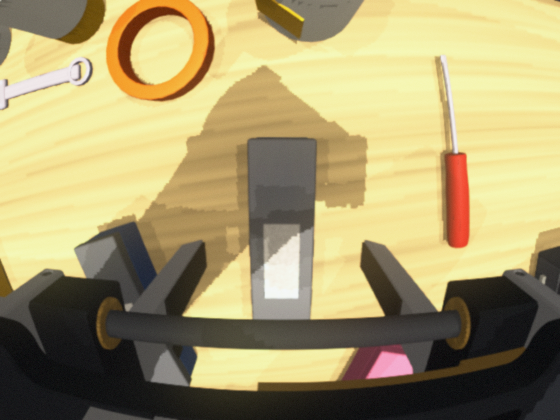

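Case B (lid 248–316 cols, far end at row 138) is centred and clear of the tape and sprayer. I'll descend, grip and lift.

Request:
send_rows(delta_pos=[[0.001,0,0.03],[0.002,0,0.06],[0.002,0,0.09],[0.002,0,0.11],[0.002,0,0.119],[0.002,0,0.119],[0.002,0,0.119],[0.002,0,0.119],[0.002,0,0.119],[0.002,0,0.119],[0.002,0,0.119],[0.002,0,0.119],[0.002,0,0.119],[0.002,0,0.119]], angular=[[0,0.005,0],[0,0.005,0],[0,0.005,0],[0,0.005,0],[0,0.005,0],[0,0.005,0],[0,0.005,0],[0,0.005,0],[0,0.005,0],[0,0.005,0],[0,0.005,0],[0,0.005,0],[0,0.005,0],[0,0.005,0]], jaw=[1,1,1,1,1,1,0.2,0.2,0.2,0.2,0.2,0.2,0.2,0.2], squeeze=60)

```text
time: 7.45
eef_pos: [0.542, -0.2861, 0.0294]
tool_rot: [[0.99, -0.14, 0.002], [-0.14, -0.99, -0.0], [0.002, -0.0, -1.0]]
wrist_force: [-0.4, 3.7, 6.9]
grip_width: 0.0548
gripper_force: 60.0
```

Request:
send_rows(delta_pos=[[0,0,0],[0,0,0],[0,0,-0.003],[0,0,-0.006],[0,0,-0.01],[0,0,-0.01],[0,0,-0.01],[0,0,-0.01]], angular=[[0,0,0],[0,0,0],[0,0,0],[0,0,0],[0,0,0],[0,0,0],[0,0,0],[0,0,0]], jaw=[0.2,0.2,0.2,0.2,0.2,0.2,0.2,0.2])

```text
time: 8.12
eef_pos: [0.5415, -0.2864, 0.0389]
tool_rot: [[0.99, -0.14, 0.001], [-0.14, -0.99, -0.001], [0.001, 0.001, -1.0]]
wrist_force: [0.3, -0.6, -5.7]
grip_width: 0.055
gripper_force: 59.9
```

```bash
python3 - <<'E'
from h import *
s=readout.sense(); print(s["eef_pos"],s["wrist_force"],s["ft_torque"],s["gripper_force"],s["qpos"])
O=np.array([.495,.210,0]); L=Ro.from_euler("z",2.6,degrees=True).as_matrix()
def tcp(a,zlow,th):  # a = locker x of the lower -x bottom edge, zlow its height; TCP on case: 95+36 along (as gripped), 27 up
    t=np.radians(th); u=np.array([np.cos(t),0,np.sin(t)]); n=np.array([-np.sin(t),0,np.cos(t)])
    return O+L@(np.array([a,0,zlow])+u*.131+n*.027)
p=s["eef_pos"];R=np.array(s["tool_rot"])
up=p+[0,0,.13]
print("up",delta(up,R))
for nm,a,z,th in [("above",-.02,.17,25),("pre",-.02,.10,25),("in",-.095,.012,15),("mid",-.095,.02,20),("down",-.095,.006,0)]:
    P=tcp(a,z,th); print(nm,P.round(4),delta(P,pose(2.6,th)))
E
```

```text
[ 0.54154181 -0.28641213  0.03890961] [ 0.28467299 -0.57098755 -5.68934164] [ 0.03795231 -0.13030132 -0.01393652] 59.930539727211 [-0.05468672  0.72531973  0.67956681  1.78849765 -0.59291459  0.84158485
 -0.80038968]
up ([0.0001, 0.0001, -0.13], [0.0, 0.0, 0.0])
above [0.5822 0.214  0.2498] ([-0.0294, -0.501, -0.2113], [0.0412, 0.4342, -0.1824])
pre [0.5822 0.214  0.1798] ([-0.0295, -0.5011, -0.1413], [0.0412, 0.4342, -0.1824])
in [0.5195 0.2111 0.072 ] ([-0.0913, -0.4896, -0.0335], [0.025, 0.2601, -0.1844])
mid [0.5138 0.2109 0.0902] ([-0.0968, -0.4885, -0.0517], [0.0331, 0.3471, -0.1835])
down [0.531  0.2116 0.033 ] ([-0.08, -0.4917, 0.0055], [0.0007, -0.0009, -0.1855])
```

B weighs about 5.7 N, so it's full. I'll lift it, tilt it and carry it over the mouth.

Request:
send_rows(delta_pos=[[0,0,-0.015],[0,0,-0.04],[0,0,-0.07],[0,0,-0.1],[0,0,-0.13],[0,0,-0.16],[0,0,-0.19],[0,-0.02,-0.211],[-0.002,-0.05,-0.211],[-0.004,-0.085,-0.211],[-0.006,-0.12,-0.211],[-0.008,-0.155,-0.211],[-0.01,-0.19,-0.211],[-0.012,-0.225,-0.211],[-0.014,-0.26,-0.211],[-0.016,-0.295,-0.211],[-0.018,-0.33,-0.211],[-0.02,-0.365,-0.211],[-0.022,-0.395,-0.211],[-0.024,-0.42,-0.211]], angular=[[0,0,0],[0,0,0],[0,0,0],[0,0,0],[0,0,0],[0,0,0],[0,0,0],[0,0,0],[0.003,0.035,-0.015],[0.007,0.07,-0.03],[0.01,0.105,-0.045],[0.013,0.14,-0.06],[0.017,0.175,-0.075],[0.02,0.21,-0.09],[0.023,0.245,-0.105],[0.027,0.28,-0.12],[0.03,0.315,-0.135],[0.033,0.35,-0.15],[0.037,0.39,-0.165],[0.041,0.434,-0.182]], jaw=[0.2,0.2,0.2,0.2,0.2,0.2,0.2,0.2,0.2,0.2,0.2,0.2,0.2,0.2,0.2,0.2,0.2,0.2,0.2,0.2])

```text
time: 9.78
eef_pos: [0.576, 0.1351, 0.2505]
tool_rot: [[0.905, 0.046, 0.424], [0.042, -0.999, 0.021], [0.424, -0.001, -0.906]]
wrist_force: [0.9, -0.4, -5.3]
grip_width: 0.0548
gripper_force: 59.9
```

```bash
cat >> h.py <<'E'
O=np.array([.495,.210,0]); L=Ro.from_euler("z",2.6,degrees=True).as_matrix()
def tcp(a,zlow,th,up=.029,al=.131):
    t=np.radians(th); u=np.array([np.cos(t),0,np.sin(t)]); n=np.array([-np.sin(t),0,np.cos(t)])
    return O+L@(np.array([a,0,zlow])+u*al+n*up)
E
python3 - <<'E'
from h import *
s=readout.sense(); print(s["eef_pos"],s["wrist_force"],s["ft_torque"],s["qpos"])
print(delta(tcp(-.02,.17,25),pose(2.6,25)))
E
```

```text
[0.5760155  0.13505978 0.25051366] [ 0.87098774 -0.35183858 -5.31193552] [-0.13838718  0.9221396  -0.00743649] [-1.0898486   0.14405255  0.8112433   2.02923679  0.00682985  0.58746298
 -1.83583104]
([0.0086, -0.0785, 0.0029], [-0.0017, -0.0018, 0.0004])
```

Request:
send_rows(delta_pos=[[0.003,-0.025,0.001],[0.006,-0.05,0.002],[0.009,-0.0785,0.003],[0.009,-0.0785,0.003],[0.009,-0.0785,0.003],[0.009,-0.0785,0.003]], angular=[[0,0,0],[0,0,0],[0,0,0],[0,0,0],[0,0,0],[0,0,0]], jaw=[0.2,0.2,0.2,0.2,0.2,0.2])

```text
time: 10.28
eef_pos: [0.582, 0.2107, 0.251]
tool_rot: [[0.906, 0.044, 0.422], [0.04, -0.999, 0.018], [0.422, 0.0, -0.907]]
wrist_force: [0.1, -0.6, -6.2]
grip_width: 0.0548
gripper_force: 59.9
```

```bash
python3 - <<'E'
from h import *
s=readout.sense(); p=np.array(s["eef_pos"]);R=np.array(s["tool_rot"]); print(p,s["qpos"])
im=optics.read_camera("scene"); c=optics.calibration("scene"); 
# predicted case corners and locker points drawn as dots
for x in(-.131,.059):
  for y in(-.0275,.0275):
    for z in(.029,-.026):
      cv2.circle(im,tuple(proj(c,p+R@[x,y,z]).astype(int)),1,(0,0,255),-1)
for q in[(-.02,-.084,.094),(-.02,.084,.094),(.13,-.08,.06),(.13,.08,.06),(-.134,.084,.098),(-.134,-.084,.098)]:
  cv2.circle(im,tuple(proj(c,O+L@np.array(q)).astype(int)),1,(0,255,0),-1)
cv2.imwrite("pics/s2.png",cv2.resize(im[90:290,280:450],None,fx=3,fy=3,interpolation=2))
for a,z,th in [(-.02,.17,25),(-.02,.10,25),(-.06,.05,25),(-.095,.02,16)]: print(a,z,th,delta(tcp(a,z,th),pose(2.6,th)))
E
```

```text
[0.58201678 0.2107429  0.25101183] [-1.17508074  0.22339101  0.78454212  1.95538649  0.00844303  0.62071427
 -1.96822291]
-0.02 0.17 25 ([-0.0003, -0.0036, -0.0008], [0.0009, 0.0005, -0.0019])
-0.02 0.1 25 ([-0.0298, -0.0036, 0.0626], [0.0009, 0.0005, -0.0019])
-0.06 0.05 25 ([-0.0872, -0.0035, 0.0911], [0.0009, 0.0005, -0.0019])
-0.095 0.02 16 ([-0.1287, -0.0034, 0.1244], [0.0008, -0.1566, -0.002])
```

View pics/s2.png

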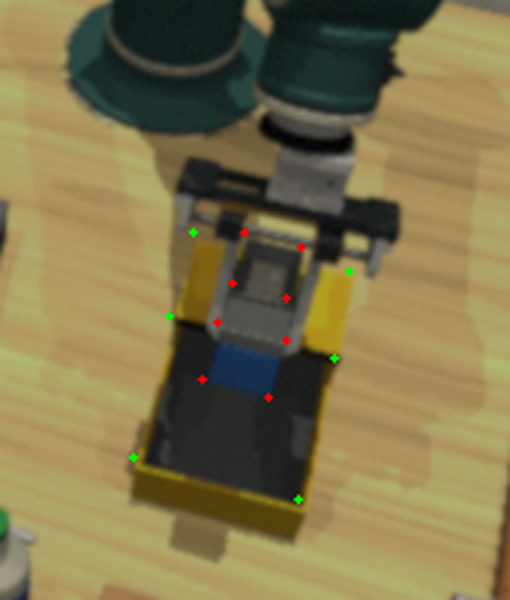

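The scene crop shows the held case, with its front face at (215–290, 335–395), over the mouth. The predicted dots for case and locker share the same small offset, so their relative alignment is good. Next is the entry path.

```bash
python3 - <<'E'
from h import *
for a,z,th in [(.025,.17,25),(.025,.03,25),(-.02,.02,22),(-.06,.012,17),(-.09,.010,14)]: print(a,z,th,delta(tcp(a,z,th),pose(2.6,th)))
E
```

```text
0.025 0.17 25 ([0.0405, -0.0037, 0.0182], [0.0009, 0.0005, -0.0019])
0.025 0.03 25 ([-0.0186, -0.0037, 0.1451], [0.0009, 0.0005, -0.0019])
-0.02 0.02 22 ([-0.0623, -0.0036, 0.1421], [0.0009, -0.0519, -0.0019])
-0.06 0.012 17 ([-0.1005, -0.0035, 0.144], [0.0008, -0.1392, -0.002])
-0.09 0.01 14 ([-0.1282, -0.0035, 0.1402], [0.0007, -0.1915, -0.002])
```

Request:
send_rows(delta_pos=[[0.02,-0.002,0.009],[0.04,-0.0037,0.018],[0.04,-0.0037,0.018],[0.032,-0.0037,0.036],[0.024,-0.0037,0.054],[0.015,-0.0037,0.072],[0.007,-0.0037,0.09],[-0.002,-0.0037,0.109],[-0.01,-0.0037,0.127],[-0.015,-0.0037,0.137],[-0.019,-0.0037,0.145],[-0.019,-0.0037,0.145],[-0.019,-0.0037,0.145]], angular=[[0,0,0],[0,0,0],[0,0,0],[0,0,0],[0,0,0],[0,0,0],[0,0,0],[0,0,0],[0,0,0],[0,0,0],[0,0,0],[0,0,0],[0,0,0]], jaw=[0.2,0.2,0.2,0.2,0.2,0.2,0.2,0.2,0.2,0.2,0.2,0.2,0.2])

```text
time: 11.42
eef_pos: [0.6264, 0.217, 0.1119]
tool_rot: [[0.905, 0.044, 0.422], [0.04, -0.999, 0.019], [0.423, 0.0, -0.906]]
wrist_force: [0.7, -0.3, -5.5]
grip_width: 0.0547
gripper_force: 59.9
```

```bash
python3 - <<'E'
from h import *
for a,z,th in [(.025,.03,25),(-.02,.02,22),(-.06,.012,17),(-.09,.010,14)]: print(a,z,th,delta(tcp(a,z,th),pose(2.6,th)))
im=optics.read_camera("scene"); cv2.imwrite("pics/s3.png",cv2.resize(im[110:290,290:440],None,fx=3.3,fy=3.3,interpolation=2))
E
```

```text
0.025 0.03 25 ([-0.0002, 0.0011, 0.0002], [0.0005, -0.0002, -0.0009])
-0.02 0.02 22 ([-0.0438, 0.0011, -0.0029], [0.0005, -0.0526, -0.001])
-0.06 0.012 17 ([-0.0821, 0.0012, -0.0009], [0.0004, -0.1399, -0.001])
-0.09 0.01 14 ([-0.1097, 0.0012, -0.0048], [0.0004, -0.1922, -0.001])
```

View pics/s3.png

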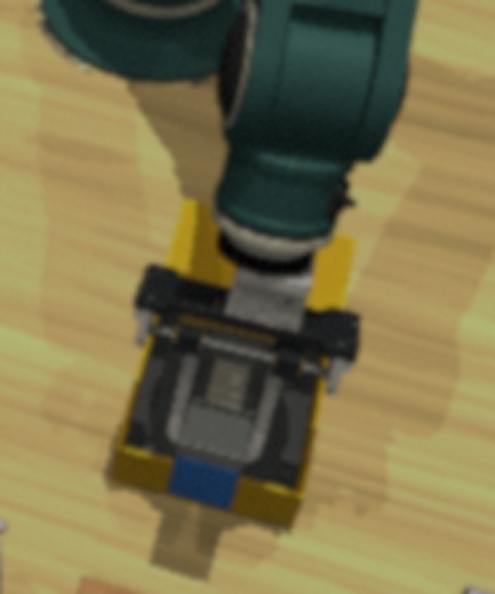

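The case, blue end at (205,480), sits centred over the mouth with its far end above the mouth wall and no contact force. I'll slide it in under the hood.

Request:
send_rows(delta_pos=[[-0.011,0.001,-0.001],[-0.022,0.001,-0.002],[-0.033,0.001,-0.002],[-0.044,0.001,-0.003],[-0.054,0.001,-0.0025],[-0.063,0.001,-0.002],[-0.073,0.001,-0.0015],[-0.082,0.001,-0.001],[-0.091,0.001,-0.002],[-0.1,0.001,-0.0035],[-0.11,0.001,-0.005],[-0.11,0.001,-0.005],[-0.11,0.001,-0.005]], angular=[[0,-0.013,0],[0,-0.026,0],[0,-0.04,0],[0,-0.053,0],[0,-0.075,0],[0,-0.096,0],[0,-0.118,0],[0,-0.14,0],[0,-0.157,0],[0,-0.174,0],[0,-0.192,0],[0,-0.192,0],[0,-0.192,0]], jaw=[0.2,0.2,0.2,0.2,0.2,0.2,0.2,0.2,0.2,0.2,0.2,0.2,0.2])

```text
time: 12.55
eef_pos: [0.5243, 0.2119, 0.0694]
tool_rot: [[0.969, 0.045, 0.242], [0.044, -0.999, 0.011], [0.242, 0.0, -0.97]]
wrist_force: [0.0, -0.8, -4.8]
grip_width: 0.0546
gripper_force: 59.9
```

```bash
python3 - <<'E'
from h import *
for a,z,th in [(-.09,.010,14),(-.09,.008,10),(-.09,.008,5),(-.09,.007,0),(-.09,.0045,0)]: print(a,z,th,delta(tcp(a,z,th),pose(2.6,th)))
s=readout.sense(); print(s["wrist_force"],s["ft_torque"],s["qpos"])
E
```

```text
-0.09 0.01 14 ([0.0008, 0.0006, -0.0002], [0.0001, 0.0, -0.0004])
-0.09 0.008 10 ([0.0021, 0.0006, 0.0109], [0.0001, -0.0698, -0.0004])
-0.09 0.008 5 ([0.0033, 0.0006, 0.0226], [0.0001, -0.157, -0.0004])
-0.09 0.007 0 ([0.0032, 0.0006, 0.0352], [0.0, -0.2443, -0.0004])
-0.09 0.0045 0 ([0.0026, 0.0006, 0.0377], [0.0, -0.2443, -0.0004])
[ 0.01452342 -0.78786539 -4.77549115] [0.02758088 0.43428456 0.01351242] [-0.93151333  0.46278252  0.52420013  2.07510041 -0.28715622  0.44937843
 -1.75923035]
```

Request:
send_rows(delta_pos=[[0.001,0,0.004],[0.0015,0,0.007],[0.002,0,0.011],[0.0025,0,0.015],[0.003,0,0.019],[0.0033,0,0.0226],[0.0033,0,0.027],[0.0033,0,0.031],[0.0032,0,0.0345],[0.0032,0,0.0352],[0.0032,0,0.0352],[0.0032,0,0.0352]], angular=[[0,-0.023,0],[0,-0.046,0],[0,-0.07,0],[0,-0.099,0],[0,-0.128,0],[0,-0.157,0],[0,-0.186,0],[0,-0.215,0],[0,-0.235,0],[0,-0.244,0],[0,-0.244,0],[0,-0.244,0]], jaw=[0.2,0.2,0.2,0.2,0.2,0.2,0.2,0.2,0.2,0.2,0.2,0.2])

```text
time: 13.55
eef_pos: [0.5361, 0.2123, 0.036]
tool_rot: [[0.999, 0.045, 0.001], [0.045, -0.999, -0.0], [0.001, 0.0, -1.0]]
wrist_force: [0.5, -0.0, -5.6]
grip_width: 0.0545
gripper_force: 59.9
```

```bash
python3 - <<'E'
from h import *
s=readout.sense(); print(s["eef_pos"],s["wrist_force"],s["ft_torque"],delta(tcp(-.09,.0035,0),pose(2.6,0)))
E
```

```text
[0.53610101 0.21229445 0.0360275 ] [ 0.47439944 -0.02699596 -5.63256861] [ 0.05150307 -0.07882527 -0.03586854] ([-0.0002, 0.0004, 0.0035], [0.0003, -0.001, -0.0006])
```

Still hanging freely. I'll lower it slowly in 0.5 mm steps until it touches.

Request:
send_rows(delta_pos=[[0,0,0.0005],[0,0,0.001],[0,0,0.0015],[0,0,0.002],[0,0,0.0025],[0,0,0.003],[0,0,0.003],[0,0,0.003]], angular=[[0,0,0],[0,0,0],[0,0,0],[0,0,0],[0,0,0],[0,0,0],[0,0,0],[0,0,0]], jaw=[0.2,0.2,0.2,0.2,0.2,0.2,0.2,0.2])

```text
time: 14.22
eef_pos: [0.5359, 0.2124, 0.0334]
tool_rot: [[0.999, 0.045, 0.0], [0.045, -0.999, 0.0], [0.0, -0.0, -1.0]]
wrist_force: [-4.2, -0.2, 5.8]
grip_width: 0.055
gripper_force: 59.9
```

It's on the floor. I'll slide it toward the end wall.

Request:
send_rows(delta_pos=[[-0.003,0,-0.0004],[-0.006,0,-0.0004],[-0.01,0,-0.0004],[-0.014,0,-0.0004],[-0.018,0,-0.0004],[-0.022,0,-0.0004],[-0.026,0,-0.0004],[-0.029,0,-0.0004],[-0.031,0,-0.0004],[-0.032,0,-0.0004],[-0.032,0,-0.0004],[-0.032,0,-0.0004]], angular=[[0,0,0],[0,0,0],[0,0,0],[0,0,0],[0,0,0],[0,0,0],[0,0,0],[0,0,0],[0,0,0],[0,0,0],[0,0,0],[0,0,0]], jaw=[0.2,0.2,0.2,0.2,0.2,0.2,0.2,0.2,0.2,0.2,0.2,0.2], squeeze=40)

```text
time: 15.22
eef_pos: [0.5037, 0.211, 0.0334]
tool_rot: [[0.999, 0.045, -0.001], [0.045, -0.999, -0.0], [-0.001, 0.0, -1.0]]
wrist_force: [-4.0, 0.4, 0.2]
grip_width: 0.0548
gripper_force: 39.9
```

Request:
send_rows(delta_pos=[[-0.001,0,0],[-0.002,0,0],[-0.003,0,0],[-0.004,0,0],[-0.004,0,0]], angular=[[0,0,0],[0,0,0],[0,0,0],[0,0,0],[0,0,0]], jaw=[0.2,0.2,0.2,0.2,0.2])

```text
time: 15.63
eef_pos: [0.4999, 0.2107, 0.0334]
tool_rot: [[0.999, 0.045, 0.0], [0.045, -0.999, -0.0], [0.0, 0.0, -1.0]]
wrist_force: [-0.9, -1.2, -3.6]
grip_width: 0.0547
gripper_force: 39.9
```

Request:
send_rows(delta_pos=[[-0.0007,0,0],[-0.0014,0,0],[-0.002,0,0],[-0.002,0,0]], angular=[[0,0,0],[0,0,0],[0,0,0],[0,0,0]], jaw=[0.2,0.2,0.2,0.2])

```text
time: 15.97
eef_pos: [0.4984, 0.2107, 0.0335]
tool_rot: [[0.999, 0.045, 0.001], [0.045, -0.999, 0.0], [0.001, -0.0, -1.0]]
wrist_force: [4.1, 0.6, -5.7]
grip_width: 0.0547
gripper_force: 39.9
```

Request:
send_rows(delta_pos=[[-0.0007,0,0],[-0.0014,0,0],[-0.002,0,0],[-0.002,0,0]], angular=[[0,0,0],[0,0,0],[0,0,0],[0,0,0]], jaw=[0.2,0.2,0.2,0.2])

```text
time: 16.3
eef_pos: [0.4984, 0.2109, 0.0342]
tool_rot: [[0.999, 0.045, 0.005], [0.045, -0.999, 0.001], [0.005, -0.001, -1.0]]
wrist_force: [13.9, 0.6, -7.4]
grip_width: 0.055
gripper_force: 39.9
```

The end wall is reached: the arm stopped at x 0.4984 with 14 N. I'll relax, settle the case on the floor and release.

Request:
send_rows(delta_pos=[[0.001,0,0.0003],[0.001,0,0.0008],[0.001,0,0.0012],[0.001,0,0.0012],[0.001,0,0.0012]], angular=[[0,0,0],[0,0.0,0],[0,0,0],[0,0,0],[0,0,0]], jaw=[0.2,0.2,0.2,0.2,0.2], squeeze=20)

```text
time: 16.72
eef_pos: [0.4983, 0.211, 0.0333]
tool_rot: [[0.999, 0.044, 0.002], [0.044, -0.999, 0.001], [0.003, -0.001, -1.0]]
wrist_force: [2.4, 0.4, 13.0]
grip_width: 0.055
gripper_force: 20.0
```

```bash
python3 - <<'E'
from h import *
s=readout.sense(); print(s["eef_pos"],s["wrist_force"],s["ft_torque"],delta(s["eef_pos"],pose(2.6,0)))
E
```

```text
[0.49828265 0.2109961  0.03332998] [ 2.44051425  0.35813811 13.00965294] [-0.18539698 -0.17828573 -0.20616787] ([0.0, 0.0, 0.0], [-0.0011, -0.0025, -0.0009])
```

Request:
send_rows(delta_pos=[[0,0,-0.0005],[0,0,-0.0005],[0,0,-0.0005],[0,0,-0.0005],[0,0,-0.01],[0,0,-0.03],[0,0,-0.06],[0,0,-0.09],[0,0,-0.11],[0.03,0,-0.11],[0.06,0,-0.11],[0.09,0,-0.11],[0.09,0,-0.11],[0.09,0,-0.11]], angular=[[0,0,0],[0,0,0],[0,0,0],[0,0,0],[0,0,0],[0,0,0],[0,0,0],[0,0,0],[0,0,0],[0,0,0],[0,0,0],[0,0,0],[0,0,0],[0,0,0]], jaw=[0.65,0.75,0.85,0.9,0.9,0.9,0.9,0.9,0.9,0.5,0.2,0,0,0])

```text
time: 17.88
eef_pos: [0.5876, 0.214, 0.1423]
tool_rot: [[0.999, 0.044, 0.0], [0.044, -0.999, -0.001], [0.0, 0.001, -1.0]]
wrist_force: [-0.8, -1.2, -0.4]
grip_width: 0.0549
gripper_force: 0.0
```

```bash
python3 - <<'E'
from h import *
s=readout.sense(); print(s["eef_pos"],s["wrist_force"],s["grip_width"],delta([.590,.2153,.035],pose(2.6,0)))
a=optics.read_camera("wrist"); b=optics.read_camera("scene"); cv2.imwrite("pics/f1.png",np.hstack([cv2.resize(a,(440,330)),cv2.resize(b[150:280,310:430],(330,330))]))
E
```

```text
[0.58759644 0.21399975 0.14225796] [-0.84170644 -1.18567313 -0.40248633] 0.05492649619496399 ([0.0024, -0.0013, 0.1073], [0.001, -0.0002, -0.0016])
```

View pics/f1.png

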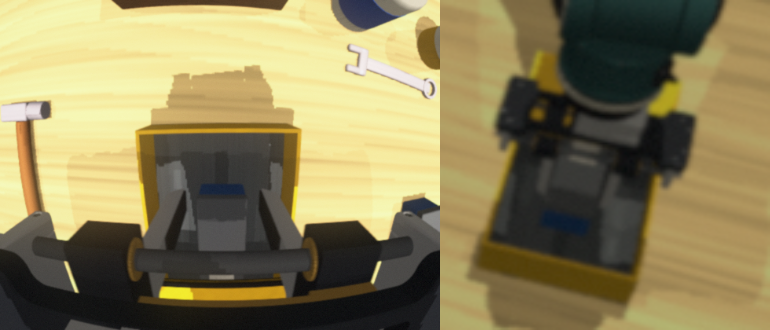

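The wrist view shows the case lying flat, with its blue end face at (222,190), running under the hood. I'll give its far end one gentle nudge with closed fingers to confirm contact with the end wall.

Request:
send_rows(delta_pos=[[0.006,-0.001,0],[0.006,-0.001,0],[0.006,-0.001,0],[0.006,-0.001,0],[0.006,-0.001,0.03],[0.006,-0.001,0.06],[0.006,-0.001,0.09],[0.006,-0.001,0.107],[0.006,-0.001,0.107],[0.006,-0.001,0.107],[0,-0.001,0.107],[-0.006,-0.001,0.107],[-0.012,-0.001,0.107],[-0.016,-0.001,0.107],[-0.016,-0.001,0.107]], angular=[[0,0,0],[0,0,0],[0,0,0],[0,0,0],[0,0,0],[0,0,0],[0,0,0],[0,0,0],[0,0,0],[0,0,0],[0,0,0],[0,0,0],[0,0,0],[0,0,0],[0,0,0]], jaw=[0,0,0,0,0,0,0,0,0,0,0,0,0,0,0])

```text
time: 19.23
eef_pos: [0.5707, 0.2154, 0.0361]
tool_rot: [[0.999, 0.045, 0.002], [0.045, -0.999, 0.001], [0.002, -0.001, -1.0]]
wrist_force: [-0.4, 0.7, -0.2]
grip_width: 0.0008
gripper_force: 0.0
```

Request:
send_rows(delta_pos=[[-0.001,0,0],[-0.002,0,0],[-0.003,0,0],[-0.004,0,0],[-0.004,0,0]], angular=[[0,0,0],[0,0,0],[0,0,0],[0,0,0],[0,0,0]], jaw=[0,0,0,0,0])

```text
time: 19.65
eef_pos: [0.5703, 0.2154, 0.0367]
tool_rot: [[0.999, 0.045, 0.007], [0.045, -0.999, 0.002], [0.008, -0.001, -1.0]]
wrist_force: [17.7, 3.5, -1.7]
grip_width: 0.0001
gripper_force: 9.1
```

It's firmly against the wall: no movement and 18 N. I'll retreat and do a last check.

Request:
send_rows(delta_pos=[[0.003,0,0],[0.01,0,0],[0.02,0,0],[0.02,0,-0.02],[0.02,0,-0.05],[0.02,0,-0.09],[0.02,0,-0.13],[0.02,0,-0.17],[0.0,0,-0.21],[-0.04,0,-0.22],[-0.08,-0.03,-0.22],[-0.1,-0.06,-0.22],[-0.12,-0.1,-0.22],[-0.14,-0.14,-0.22],[-0.14,-0.18,-0.22],[-0.14,-0.22,-0.22],[-0.14,-0.26,-0.22],[-0.14,-0.26,-0.22]], angular=[[0,0,0],[0,0,0],[0,0,0],[0,0,0],[0,0,0],[0,0,0],[0,0,0],[0,0,0],[0,0,0],[0,0,0],[0,0,0],[0,0,0],[0,0,0],[0,0,0],[0,0,0],[0,0,0],[0,0,0],[0,0,0]], jaw=[0,0,0,0,0,0,0,0,0,0,0,0,0,0,0,0,0,0])

```text
time: 21.15
eef_pos: [0.4122, 0.4751, 0.2539]
tool_rot: [[0.999, 0.052, -0.001], [0.052, -0.999, -0.0], [-0.001, -0.0, -1.0]]
wrist_force: [-0.1, 0.3, 0.3]
grip_width: 0.0003
gripper_force: 0.0
```

```bash
python3 - <<'E'
from h import *
im=optics.read_camera("top"); cv2.imwrite("pics/t9.png",im)
c=optics.calibration("top"); print(proj(c,[.557,.2147,.059]), readout.sense()["time"])
E
```

```text
[199.00172478 202.84985615] 21.2
```

View pics/t9.png

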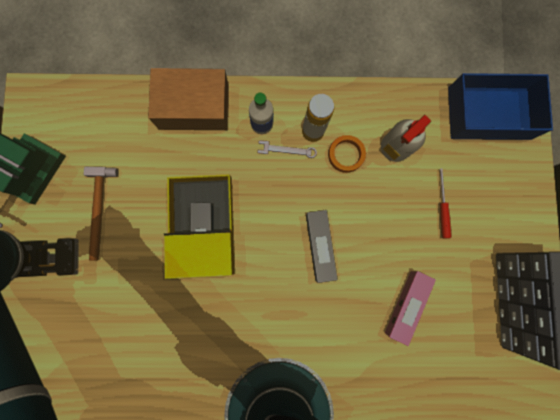

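The final top view shows the full case in the locker, with its lid end at (201,203), where I predicted it. The empty case is still at (321,246), nothing else has moved, and the arm is clear.

```bash
python3 -c "
from workcell import job
print(job.job_done())"
```

```text
the job is handed in; nothing more can be done
None
```

The full case (about 5.7 N, against 1.3 N for the empty one) lies level and lid up in the locker, its end against the wall under the hood; the empty case is back where it lay after a small weighing lift, nothing else was disturbed, and the job was handed in at about 21 s.

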